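Seat a filter cartridge and draw its bolt tight with the cam lock

ROBOT

A 6-joint arm with a two-finger parallel gripper is mounted at the origin on a cart in front of the work surface, level with it; the furniture and walls round the work are solid. World frame = base frame: x ahead of the robot, y to its left, z up, the work surface at z = 0. Lengths are in mm, angles in rad, forces in N, time in s.
With the tool pointing down it reaches from about 350 to 850 mm from the base axis. Payload 8.1 kg.
Tool frame: the origin (TCP) lies at the centre of the arm's flange, where the gripper is bolted on; the fingertips stand 186 mm ahead of it and the grasp point (between the pads) lies 167 mm ahead of it (ctrl.tip_reach is the distance from the TCP to the fingertips, in mm); z points along the fingers, y is the line along which they close (so a half turn about z gives the same grasp; the last joint's range is limited). The gripper opens to 93 mm and grips with 3 to 60 N. Pads are 15 mm wide; open, the fingers measure 128 mm over their backs; the gripper's body (75 mm by 188 mm) begins 65 mm behind the grasp point.
Start: joints at [-1.357, 0.13, 1.488, -0, 1.523, -0.085], TCP at [176.645, -573.414, 404.735] pointing down, gripper open.
Joint ranges: [-2.96, 2.96], [-0.89, 2.26], [0.02, 2.5], [-1.34, 4.48], [0, 2.73], [-2.66, 2.66]. Speed limits (rad/s): [2.39, 2.39, 2.79, 3.14, 3.14, 3.14].

INTERFACE

Orientations are given as a unit quaternion [w, x, y, z].
In Python, from cell import telemetry, vision, job, ctrl gives the robot as it stands. The module is installed in compiled form; this text tells all that it offers.
- The arm moves only by the shell command python3 -m inch 'ROWS' [FORCE]. ROWS is JSON, one flat list of numbers, 7 for each row, row after row: the turn, a rotation vector about the tool's x, y, z each as a share of pi rad, from -1 to 1, then the shift along the tool's x, y, z each as a share of 0.4 m, from -1 to 1, then the finger opening in mm, from 0 to 93. A call has 1 to 20 rows; each row shifts and turns the commanded pose from where the row before left it, along the tool's axes as they then stand; what a row does not reach is not made up. A row lasts 1/10 s, in which the tool goes at most 50 mm and 8.59 degrees, less where a joint would pass 70% of its speed; a pose out of reach is approached as far as the arm can. A call with a number of a shift or a turn outside -1 to 1 is refused whole. A call with a gripper value outside its range is refused whole. The fingers move at their own pace and stop on an object; FORCE is the grip in N (left out, the last holds). Time passes only in rows, so rows that do not move let the fingers close. It gives the time, the measured TCP pose, the force, the opening and the grip force at its end, in the units of the state.
- telemetry.sense(): the state, without advancing time (a new reading comes with each control period).
- vision.get_image(name): name is "side" or "top"; returns the picture (400x640x3 uint8, red, green, blue); there is no depth.
- vision.camera_model(name): a dict with "fov_y" (degrees; the focal length in pixels is half the picture's height over the tangent of half this angle, whatever the lens; pixels are square), "cx", "cy" (the principal point, pixels), "cam_to_world" (4x4, takes a point from camera to world coordinates). Camera axes: x right, y up, looking along -z (the intrinsics and any distortion apply to the point x, -y, -z); pixel columns grow to the right and rows downward; lengths in mm; the calibration is good to about 2 mm. A picture is of the moment at which its call begins. camera_model takes no time and is no camera call.
- job.sign_off(): hands the job in; it is judged then, once.
The state is a dict: "time": time; "joint_positions": joint angles; "joint_vel": joint speeds; "joint_efforts": joint torques, N m; "ee_pos": TCP position; "tcp_rot": TCP orientation; "ft_force": force on the tool from outside, world axes, zero at the start; "ft_torque": the same for the moment, N m; "width": finger opening in mm; "grasp_force": force on a finger pad.
Only numpy, scipy, OpenCV 4.12 (cv2) and the standard library are available. Lean on these libraries where they do the work, as an engineer would, in place of code of your own. Each camera call takes 0.05 s, during which the arm holds its last target. There are 200 camera calls.

TASK

Stand the loose filter cartridge between the rails of its cradle and slide it in, bolt first, until you feel it meet the sprung seal, and let go of it. Then turn the cam clockwise by its crank knob, about half a turn, so that its hook catches the bolt head and draws it in tight: stop and let go when the knob, light to turn at first, pushes back with about 6 newtons, neither leaving the bolt slack nor crushing the seal by overtightening. Leave the other things on the worktop alone.

Things in the scene. Friction and masses are not known exactly. Their poses are not given: they have to be found in the camera images.
- dock: Fixed cradle: aluminium base plate 195x64 mm, 8 mm thick. Origin on the worktop under the upright cam axis; +x is the way the cartridge slides in. Two rails, 13 mm tall, run from x -150 to -52 mm with 53 mm between them (inner faces at y +-26.5 mm). The sprung rubber seal (14 N/mm, seat depth unknown to +-3 mm) faces the cartridge at about x -48 mm.
- cartridge: Loose grey box 80 (x) x 48 (y) x 40 mm, 0.24 to 0.42 kg; upright grip fin on top, 14 mm thick (x), 36 mm wide (y), 40 to 76 mm above its underside. Origin under the box's centre. Bolt on the +x face, 20 mm up; its upright cross head, 10 mm thick, 24 mm tall, stands at x +66 mm. Meets the seal when its origin is at about x -88 mm of the dock (+-3 mm); slides in freely till then.
- cam (a joint): Angle of the cam, rad, growing clockwise seen from above. Near 0 (-0.25 to 0.25 at the start) its mouth is open to the bolt; depending on the seal's depth the hook takes up the bolt head at about 1.8 to 3.2 and has it tight some 0.5 to 0.7 rad later; end stop 4.3. Friction holds it where it is left.
- cam_hook: Snail-shaped steel hook disc, outer radius 39 to 23 mm, 35 to 52 mm above the worktop, turning about the dock's origin axis. Its spiral rim passes over the bolt's shank behind the bolt head and draws it in by 4.4 mm per rad (about 45 N of pull per rad once the seal is met; tight is about 30 N). Origin on the cam axis at worktop height; turns with the cam.
- cam_grip_mid (a point): Middle of the crank knob: upright black sleeve, 18 mm across, 60 to 94 mm above the worktop (this point at 78 mm), 42 mm from the cam axis, free to spin, so it can be held as it goes round. Crank arm below it: top at 58 mm. Push along its circle, moving slowly: about 2 N free, 6 N tight, more when overtight. Only slow, small steps read true; after a quick stop friction hides the load.
- stapler: Black pocket stapler, 105x26x31 mm, loose on the worktop left of the work; origin under its centre. Leave alone.
- tub: Round yellow tub with lid, 89 mm across, 52 mm tall, loose; origin under its centre. Leave alone. (Over it and the cartons at the left hangs a lamp head, x 0.49 to 0.65, y 0.16 to 0.34, from 0.39 m above the worktop: keep the arm clear of it.)
- small_carton: White carton 60x101x56 mm, loose, at the right rear; origin under its centre. Leave alone.
- flat_carton: Flat white carton 68x131x33 mm, loose, at the left; origin under its centre. Leave alone.

How it is judged:
By the outcome, as a careful person would: the job done as asked, in the order asked, and still so for the second after the job is handed in, with the robot touching nothing.
It also fails if it takes over 67 s, if anything falls off the work surface, if the arm or the gripper's body presses on something with over 40 N, if the wrist force passes 120 N, or if a joint passes its speed limit or range.

## Working session

There is one attempt and no reset: what is moved stays moved. The work goes in short steps, Python scripts to look and compute and a shell command to move; the robot and the scene stay as the last step left them, time stands still between calls to the robot, and variables do not carry over. Pictures are saved under pics/ and viewed, at most 10 in all, crops included, and the job is handed in when it is done.

```bash
mkdir -p pics
python3 - <<'E'
from cell import telemetry, vision, job, ctrl
import cv2
for n in("top","side"):
    m=vision.camera_model(n); print(n,{k:(v if k!="cam_to_world" else [[round(float(a),4) for a in r] for r in v]) for k,v in m.items()})
    cv2.imwrite(f"pics/{n}0.png",vision.get_image(n)[:,:,::-1])
print(telemetry.sense())
E
```

```text
top {'fov_y': 43.042839026450984, 'cx': 320.82022327575896, 'cy': 206.56462882504093, 'cam_to_world': [[0.0115, 0.9816, -0.1906, 359.9835], [-0.9999, 0.0122, 0.0027, 121.3805], [0.005, 0.1906, 0.9817, 1089.932], [0.0, 0.0, 0.0, 1.0]]}
side {'fov_y': 54.161306952408744, 'cx': 315.7902275058196, 'cy': 200.18023205211423, 'cam_to_world': [[-0.98, 0.1096, -0.1658, 432.7498], [-0.1984, -0.5879, 0.7842, 755.6007], [-0.0115, 0.8015, 0.5979, 577.5381], [0.0, 0.0, 0.0, 1.0]]}
{'time': 0.1, 'joint_positions': array([-1.35738855e+00,  1.31089172e-01,  1.48914695e+00, -1.88544928e-05,
        1.52305499e+00, -8.54026047e-02]), 'joint_vel': array([-0.00099015, -0.00131343, -0.00136094, -0.00271753, -0.00042184,
        0.00049014]), 'joint_efforts': array([ 6.30303784e-04, -5.61339962e+01, -4.93096054e+01,  7.72463134e-02,
        2.91420036e-02, -5.93741402e-05]), 'ee_pos': array([ 176.60188561, -573.20145931,  403.80286956]), 'tcp_rot': array([-8.46886886e-04,  9.88859366e-01,  1.48850374e-01, -6.37125208e-05]), 'ft_force': array([-0.20866987,  0.22702742, -0.46684896]), 'ft_torque': array([-0.00570573, -0.0501004 ,  0.01655166]), 'grasp_force': 0.0, 'width': 92.65944197991621}
```

View pics/top0.png

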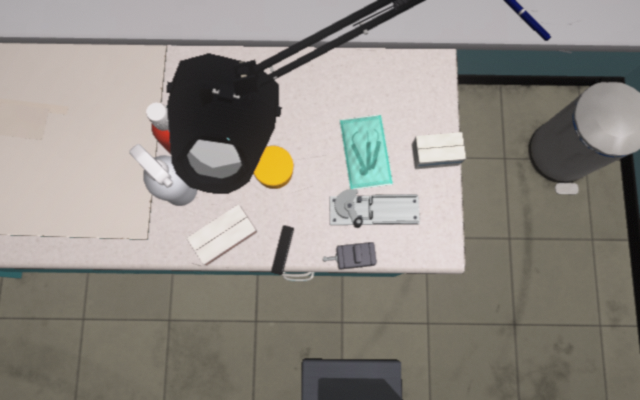

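View pics/side0.png

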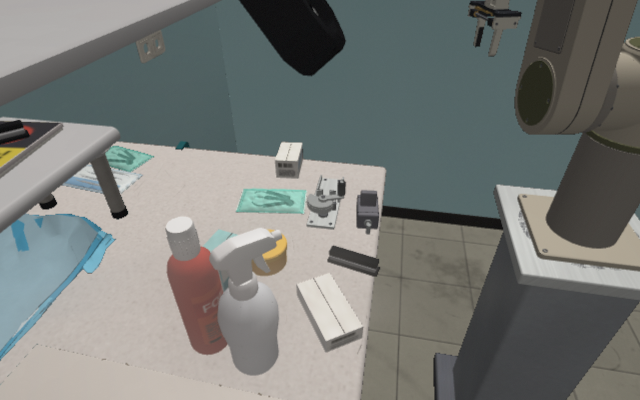

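Top view: the dock spans about (330–420, 193–226), with the cam at (347,205) on the left and the rails on the right, so dock +x points roughly along world +y. The cartridge stands at (357,256) with its bolt to the left at (326,259). I'll zoom in on both views.

```bash
cat > h.py <<'E'
from cell import telemetry, vision, job, ctrl
import cv2, numpy as np
def ray(n,u,v):
    m=vision.camera_model(n); T=np.array(m["cam_to_world"]); f=200/np.tan(np.radians(m["fov_y"]/2))
    d=T[:3,:3]@np.array([(u-m["cx"])/f,-(v-m["cy"])/f,-1]); return T[:3,3],d
def onz(n,u,v,z):
    o,d=ray(n,u,v); return o+d*(z-o[2])/d[2]
def tri(a,b):
    o1,d1=ray("top",*a); o2,d2=ray("side",*b)
    t=np.linalg.lstsq(np.c_[d1,-d2],o2-o1,rcond=None)[0]
    p,q=o1+t[0]*d1,o2+t[1]*d2; return (p+q)/2,np.linalg.norm(p-q)
E
python3 - <<'E'
import cv2,numpy as np
t=cv2.imread("pics/top0.png")[180:280,315:430]; s=cv2.imread("pics/side0.png")[165:245,295:395]
t=cv2.resize(t,None,fx=6,fy=6,interpolation=cv2.INTER_CUBIC); s=cv2.resize(s,None,fx=7,fy=7,interpolation=cv2.INTER_CUBIC)
for im,k,u0,v0 in((t,6,315,180),(s,7,295,165)):
    for i in range(0,im.shape[1]//k,10): cv2.putText(im,str(u0+i),(i*k,8),0,.35,(0,0,255)); cv2.line(im,(i*k,8),(i*k,14),(0,0,255))
    for i in range(0,im.shape[0]//k,10): cv2.putText(im,str(v0+i),(0,i*k+4),0,.35,(0,0,255))
cv2.imwrite("pics/tz.png",t); cv2.imwrite("pics/sz.png",s)
E
```

```text
(no output)
```

View pics/tz.png

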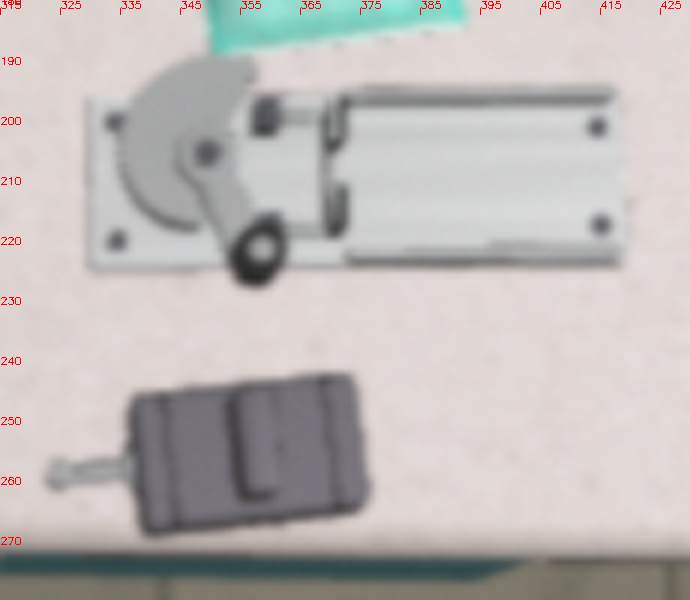

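View pics/sz.png

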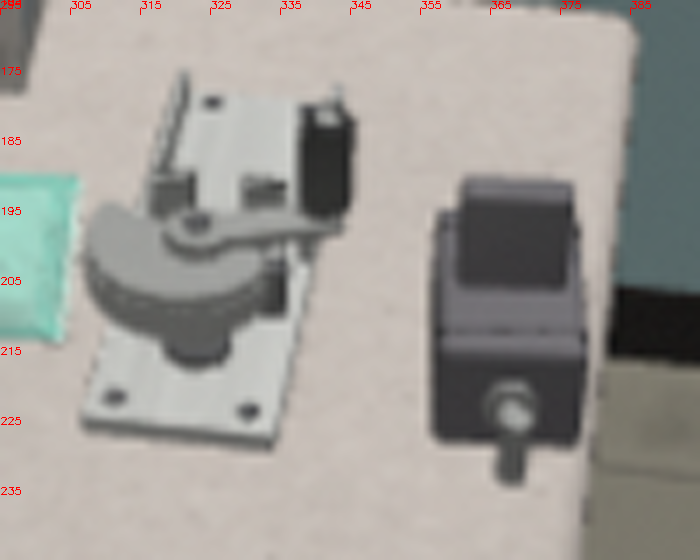

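Top crop: the plate's left corners are at about (329.3,196) and (329.3,224.6), and the cam screw is at (349.2,205). The knob is at (358,222). The cartridge box top runs (336.5–376, 242–269) and its fin centre is near (358,253). Side crop: knob at (341,187), fin top around (368,191), cam screw (323,196.5). The cartridge stands upright with its bolt toward dock +x (world +y).

Run:
```python
from h import *
np.set_printoptions(precision=1,suppress=True)
T=lambda x,y:(315+(x+.5)/6-.5,180+(y+.5)/6-.5)
S=lambda x,y:(295+(x+.5)/7-.5,165+(y+.5)/7-.5)
print("screws z8",[onz("top",*T(*p),8)[:2] for p in((115,121),(116,240),(597,127),(601,225))])
print("screws side z8",[onz("side",*S(*p),8)[:2] for p in((115,397),(248,411),(212,102))])
print("plate L corners",[onz("top",*T(*p),8)[:2] for p in((88,98),(88,270))], "R",[onz("top",*T(*p),8)[:2] for p in((622,268),)])
print("rails z21",[onz("top",*T(*p),21)[:2] for p in((345,95),(612,90),(345,255),(620,252))])
print("cam screw",tri(T(207,152),S(197,222)), onz("top",*T(207,152),62)[:2])
print("knob top",tri(T(263,247),S(328,112)), onz("top",*T(263,247),94)[:2])
print("fin top4 z76",[onz("top",*T(*p),76)[:2] for p in((242,390),(272,388),(278,495),(248,500))])
print("fin side z76",[onz("side",*S(*p),76)[:2] for p in((465,183),(570,185),(465,203),(570,205))])
print("box top z40",[onz("top",*T(*p),40)[:2] for p in((135,395),(352,375),(368,500),(145,535))])
print("bolt head z20",onz("top",*T(58,473),32)[:2], tri(T(58,473),S(514,410)))
```

```text
screws z8 [array([585.5,  90.4]), array([541.7,  89.7]), array([585.5, -84.8]), array([549.4, -85.4])]
screws side z8 [array([585.5,  89.2]), array([541.9,  88.2]), array([585.6, -86.2])]
plate L corners [array([593.9, 100.2]), array([530.7,  99.7])] R [array([533.8, -92.6])]
rails z21 [array([593.4,   8.1]), array([596.5, -88. ]), array([535.1,   8.6]), array([537.4, -89.4])]
cam screw (array([564. ,  60.1,  60.3]), np.float64(0.2584665394895528)) [563.8  60.2]
knob top (array([525. ,  43.7,  96.6]), np.float64(0.1330636989449135)) [525.5  43.5]
fin top4 z76 [array([479.9,  49.2]), array([480.7,  39.2]), array([445. ,  37.3]), array([443.3,  47.3])]
fin side z76 [array([480.5,  45.2]), array([447.9,  40.2]), array([479.3,  56. ]), array([447.1,  51.1])]
box top z40 [array([482. ,  83.7]), array([489.9,   8.5]), array([446.7,   3.3]), array([433.8,  80. ])]
bolt head z20 [455.4 110. ] (array([455.6, 110.1,  39.7]), np.float64(1.7856092754403348))
```

```bash
python3 -m inch '[0,0,0.0295,0,0,0,60, 0,0,0.0295,0,0,0,60, 0,0,0,0.0492,-0.0807,0,60, 0,0,0,0.0492,-0.0807,0,60, 0,0,0,0.0492,-0.0807,0,60, 0,0,0,0.0492,-0.0807,0,60, 0,0,0,0.0492,-0.0807,0,60, 0,0,0,0.0492,-0.0807,0,60, 0,0,0,0.0492,-0.0807,0,60, 0,0,0,0.0492,-0.0807,0,60, 0,0,0,0.0492,-0.0807,0,60, 0,0,0,0.0492,-0.0807,0,60, 0,0,0,0.0492,-0.0807,0,60, 0,0,0,0.0492,-0.0807,0,60, 0,0,0,0.0492,-0.0807,0,60, 0,0,0,0.0492,-0.0807,0,60, 0,0,0,0.0492,-0.0807,0,60, 0,0,0,0.0492,-0.0807,0,60, 0,0,0,0.0492,-0.0807,0,60, 0,0,0,0.0492,-0.0807,0,60]' 20
python3 -m inch '[0,0,0,0,0,0,60]'
```

```text
time: 2.1
ee_pos: [463.1, 45.6, 404.4]
tcp_rot: [0.0, 0.998, 0.057, -0.0]
ft_force: [1.4, -0.9, -0.6]
width: 60.0
grasp_force: 0.0
time: 2.2
ee_pos: [463.5, 47.3, 404.2]
tcp_rot: [-0.001, 0.998, 0.059, -0.0]
ft_force: [-0.1, -0.8, 0.5]
width: 60.4
grasp_force: 0.0
```

```bash
python3 -m inch '[0,0,0,0,0,0.08,60, 0,0,0,0,0,0.08,60, 0,0,0,0,0,0.08,60, 0,0,0,0,0,0.08,60, 0,0,0,0,0,0.05,60, 0,0,0,0,0,0.02,60, 0,0,0,0,0,0,60]'
python3 - <<'E'
from h import *
s=vision.get_image("side")[150:250,290:420,::-1]
t=vision.get_image("top")[170:290,300:420,::-1]
a=cv2.resize(s,None,fx=3.5,fy=3.5,interpolation=2); b=cv2.resize(t,(0,0),fx=2.8,fy=2.8,interpolation=2)
h=max(a.shape[0],b.shape[0]); f=lambda i:cv2.copyMakeBorder(i,0,h-i.shape[0],0,0,0)
cv2.imwrite("pics/g1.png",np.hstack([f(a),f(b)])); print(telemetry.sense()["ee_pos"])
E
```

```text
time: 2.9
ee_pos: [462.1, 43.6, 247.6]
tcp_rot: [-0.0, 0.998, 0.057, -0.001]
ft_force: [0.2, 0.4, -0.1]
width: 59.9
grasp_force: 0.0
[463.27943169  43.75963437 249.8014932 ]
```

View pics/g1.png

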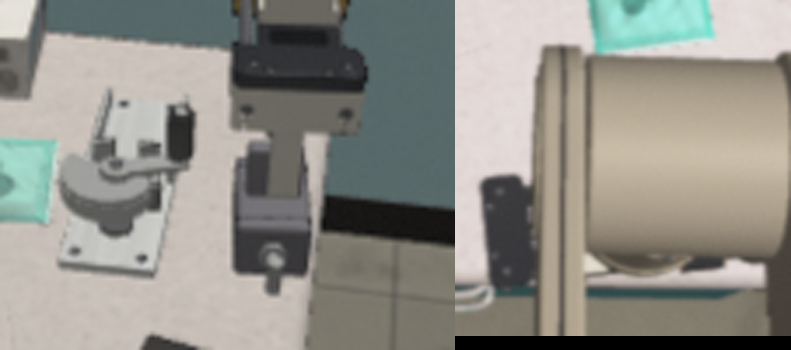

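Side half: the near finger's tip is at about (371.7, 205.5), over the box, with the fin partly behind it. The arm fills the top half. I'll check the finger's world x.

Run:
```python
from h import *
np.set_printoptions(precision=1,suppress=True)
for x in (270,286,302): print(onz("side",290+x/3.5-.35,150+195/3.5-.35,63))
S=lambda x,y:(290+x/3.5-.35,150+y/3.5-.35)
# box front face top corners z40, bottom z0
for p in ((235,222),(309,222)): print("top",onz("side",*S(*p),40))
for p in ((238,271),(307,275)): print("bot",onz("side",*S(*p),0))
print("head",onz("side",*S(272,258),20))
```

```text
[463.6  78.9  63. ]
[453.9  77.1  63. ]
[444.3  75.3  63. ]
top [483.9  80.5  40. ]
top [438.3  72.   40. ]
bot [479.9  80.3   0. ]
bot [436.  76.   0.]
head [458.7  87.3  20. ]
```

```bash
python3 -m inch '[0,0,0,0,0,0.025,60, 0,0,0,0,0,0.015,60, 0,0,0,0,0,0,60, 0,0,0,0,0,0,8, 0,0,0,0,0,0,8, 0,0,0,0,0,0,8, 0,0,0,0,0,0,8, 0,0,0,0,0,0,8, 0,0,0,0,0,0,8]' 30
python3 -m inch '[0,0,0,0,0,0,8, 0,0,0,0,0,0,8]' 30
```

```text
time: 3.9
ee_pos: [462.9, 44.0, 232.8]
tcp_rot: [0.0, 0.998, 0.057, 0.0]
ft_force: [0.1, -0.4, -0.1]
width: 16.6
grasp_force: 0.0
time: 4.1
ee_pos: [462.8, 43.9, 232.7]
tcp_rot: [0.0, 0.998, 0.057, -0.0]
ft_force: [0.5, -0.9, 0.1]
width: 13.7
grasp_force: 30.0
```

```bash
python3 -m inch '[0,0,0,0,0,-0.02,8, 0,0,0,0,0,-0.03,8, 0,0,0,0,0,-0.04,8, 0,0,0,0,0,-0.03,8, 0,0,0.0283,0,0,0,8, 0,0,0,0,0.0358,0,8, 0,0,0,0,0.0716,0,8, 0,0,0,0,0.0716,0,8, 0,0,0,0,0.0716,0,8, 0,0,0,0,0.0358,0,8, 0,0,0,0.0316,0,0,8, 0,0,0,0.0631,0,0,8, 0,0,0,0.0631,0,0,8, 0,0,0,0.0631,0,0,8, 0,0,0,0.0316,0,0,8, 0,0,0,0,0,0,8, 0,0,0,0,0,0,8]' 40
python3 - <<'E'
from h import *
s=vision.get_image("side")[150:250,290:420,::-1]
t=vision.get_image("top")[170:270,310:440,::-1]
a=cv2.resize(s,None,fx=6,fy=6,interpolation=2)
cv2.imwrite("pics/p1.png",a); cv2.imwrite("pics/p1t.png",cv2.resize(t,None,fx=6,fy=6,interpolation=2)); print(telemetry.sense()["ee_pos"])
E
```

```text
time: 5.8
ee_pos: [566.4, -67.7, 280.6]
tcp_rot: [-0.0, 1.0, 0.012, -0.0]
ft_force: [0.1, 0.7, -3.1]
width: 13.6
grasp_force: 40.0
[565.96051196 -67.8732692  280.64141988]
```

View pics/p1.png

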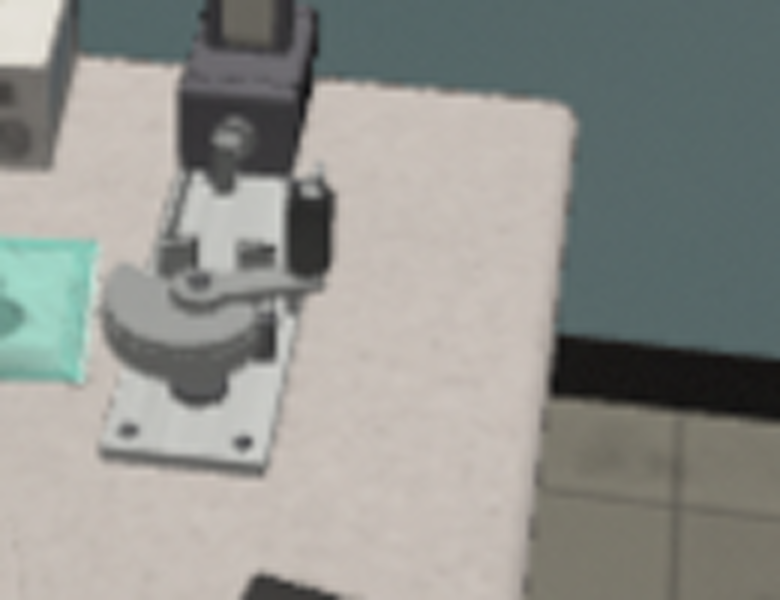

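The side crop shows the cartridge above the rails, with its front face from about (180,168) to (294,174) at the bottom, and the bolt head at (232,135). I'll compare the face's lateral centre with the rail centreline.

Run:
```python
from h import *
np.set_printoptions(precision=1,suppress=True)
S=lambda x,y:(290+(x+.5)/6-.5,150+(y+.5)/6-.5)
def ony(p,y):
    o,d=ray("side",*S(*p)); return o+d*(y-o[1])/d[1]
for p in((180,168),(294,174),(181,90),(299,96)): print(p,ony(p,-28))
print("head", ony((232,135),-2))
for p in ((128,430),(243,442)): print("screw",onz("side",*S(*p),8))
g=cv2.cvtColor(cv2.imread("pics/p1.png"),6)
for r in (105,120,155): 
    d=np.diff(cv2.GaussianBlur(g[r:r+1].astype(np.float32),(9,1),2)[0]); i=[j for j in range(140,340) if abs(d[j])>4 and abs(d[j])==abs(d[j-5:j+6]).max()]; print(r,[(j,round(float(ony((j,r),-28)[0]),1)) for j in i])
```

```text
(180, 168) [588.2 -28.   50.3]
(294, 174) [541.3 -28.   53.1]
(181, 90) [587.5 -28.   87.5]
(299, 96) [540.2 -28.   90. ]
head [562.4  -2.   85.6]
screw [585.7  89.1   8. ]
screw [541.7  88.    8. ]
105 [(176, 589.6), (306, 537.3)]
120 [(176, 589.7), (226, 569.3), (242, 562.8), (305, 537.5)]
155 [(177, 589.4), (296, 540.7)]
```

```bash
python3 -m inch '[0,0,0,0.0012,0,0.02,8, 0,0,0,0,0,0.025,8, 0,0,0,0,0,0.02,8, 0,0,0,0,0,0.015,8, 0,0,0,0,0,0.01,8, 0,0,0,0,0,0,8]' 
python3 -m inch '[0,0,0,0,0,0.0025,8, 0,0,0,0,0,0.0025,8, 0,0,0,0,0,0,8]'
```

```text
time: 6.5
ee_pos: [566.7, -68.0, 243.7]
tcp_rot: [-0.0, 1.0, 0.012, -0.001]
ft_force: [-0.8, 0.2, -3.2]
width: 14.0
grasp_force: 40.0
time: 6.8
ee_pos: [567.2, -68.1, 243.0]
tcp_rot: [0.0, 1.0, 0.012, 0.0]
ft_force: [-0.2, -0.4, -3.1]
width: 14.1
grasp_force: 40.0
```

```bash
python3 -m inch '[0,0,0,0,0,0.0025,8, 0,0,0,0,0,0,8]'
python3 -m inch '[0,0,0,0,0,0.002,8, 0,0,0,0,0,0,8]'
python3 -m inch '[0,0,0,0,0,0.002,8, 0,0,0,0,0,0,8]'
```

```text
time: 7.0
ee_pos: [567.1, -68.1, 241.7]
tcp_rot: [0.0, 1.0, 0.012, 0.0]
ft_force: [0.5, 0.3, -3.6]
width: 13.9
grasp_force: 40.0
time: 7.2
ee_pos: [567.0, -68.0, 240.8]
tcp_rot: [-0.0, 1.0, 0.012, -0.0]
ft_force: [-0.2, -0.0, -3.1]
width: 13.7
grasp_force: 40.0
time: 7.4
ee_pos: [567.2, -68.1, 240.8]
tcp_rot: [0.0, 1.0, 0.012, 0.0]
ft_force: [-2.9, 0.0, 2.9]
width: 13.2
grasp_force: 40.0
```

```bash
python3 -m inch '[0,0,0,0,-0.01,0,8, 0,0,0,0,-0.01,0,8, 0,0,0,0,-0.01,0,8, 0,0,0,0,-0.01,0,8, 0,0,0,0,0,0,8]'
python3 -m inch '[0,0,0,0,-0.01,0,8, 0,0,0,0,-0.01,0,8, 0,0,0,0,-0.01,0,8, 0,0,0,0,0,0,8]'
```

```text
time: 7.9
ee_pos: [567.2, -51.5, 240.8]
tcp_rot: [0.0, 1.0, 0.013, 0.001]
ft_force: [1.2, -1.6, 5.1]
width: 13.7
grasp_force: 40.0
time: 8.3
ee_pos: [566.9, -39.8, 240.8]
tcp_rot: [0.0, 1.0, 0.012, 0.001]
ft_force: [0.8, -2.8, 5.4]
width: 14.0
grasp_force: 40.0
```

```bash
for i in 1; do python3 -m inch '[0,0,0,0,-0.0075,0,8, 0,0,0,0,-0.0075,0,8, 0,0,0,0,0,0,8]'; python3 -m inch '[0,0,0,0,-0.0025,0,8, 0,0,0,0,0,0,8]'; python3 -m inch '[0,0,0,0,-0.0025,0,8, 0,0,0,0,0,0,8]'; done
```

```text
time: 8.6
ee_pos: [566.7, -34.0, 240.8]
tcp_rot: [0.0, 1.0, 0.012, 0.001]
ft_force: [2.5, -4.0, 4.9]
width: 13.8
grasp_force: 40.0
time: 8.8
ee_pos: [566.7, -33.2, 240.8]
tcp_rot: [0.0, 1.0, 0.012, 0.001]
ft_force: [1.5, -4.6, 5.4]
width: 13.6
grasp_force: 40.0
time: 9.0
ee_pos: [566.7, -32.3, 240.8]
tcp_rot: [0.0, 1.0, 0.012, 0.001]
ft_force: [1.3, -5.2, 5.1]
width: 13.8
grasp_force: 40.0
```

```bash
python3 -m inch '[0,0,0,0,-0.0025,0,8, 0,0,0,0,0,0,8]'; python3 -m inch '[0,0,0,0,-0.0025,0,8, 0,0,0,0,0,0,8]'; python3 -m inch '[0,0,0,0,-0.0025,0,8, 0,0,0,0,0,0,8]'
```

```text
time: 9.2
ee_pos: [566.7, -31.3, 240.8]
tcp_rot: [0.0, 1.0, 0.012, 0.001]
ft_force: [1.9, -4.8, 5.7]
width: 13.8
grasp_force: 40.0
time: 9.4
ee_pos: [566.6, -30.3, 240.8]
tcp_rot: [0.0, 1.0, 0.012, 0.001]
ft_force: [1.8, -4.9, 6.0]
width: 14.0
grasp_force: 40.0
time: 9.6
ee_pos: [566.6, -29.6, 240.8]
tcp_rot: [0.001, 1.0, 0.012, 0.001]
ft_force: [0.9, -6.7, 6.2]
width: 13.7
grasp_force: 40.0
```

```bash
python3 -m inch '[0,0,0,0,-0.0025,0,8, 0,0,0,0,0,0,8]'; python3 -m inch '[0,0,0,0,-0.0015,0,8, 0,0,0,0,0,0,8]'
```

```text
time: 9.8
ee_pos: [566.5, -29.1, 240.9]
tcp_rot: [0.001, 1.0, 0.012, 0.001]
ft_force: [-0.0, -9.5, 6.1]
width: 13.7
grasp_force: 40.0
time: 10.0
ee_pos: [566.5, -28.8, 240.9]
tcp_rot: [0.002, 1.0, 0.012, 0.001]
ft_force: [0.0, -12.5, 6.1]
width: 14.0
grasp_force: 40.0
```

```bash
python3 -m inch '[0,0,0,0,0,0,40, 0,0,0,0,0,0,40, 0,0,0,0,0,0,40, 0,0,0,0,0,0,40, 0,0,0,0,0,-0.02,40, 0,0,0,0,0,-0.04,40, 0,0,0,0,0,-0.06,40, 0,0,0,0,0,-0.06,40]'
python3 - <<'E'
from h import *
cv2.imwrite("pics/s2.png",cv2.resize(vision.get_image("side")[150:250,290:420,::-1],None,fx=6,fy=6,interpolation=2))
print(telemetry.sense()["ee_pos"],telemetry.sense()["ft_force"])
E
```

```text
time: 10.8
ee_pos: [566.1, -27.4, 314.2]
tcp_rot: [-0.0, 1.0, 0.012, 0.0]
ft_force: [-0.0, -0.7, -0.1]
width: 40.0
grasp_force: 0.0
[567.6126502  -27.54002729 319.4393479 ] [1.96864456 0.47229031 3.52727016]
```

View pics/s2.png

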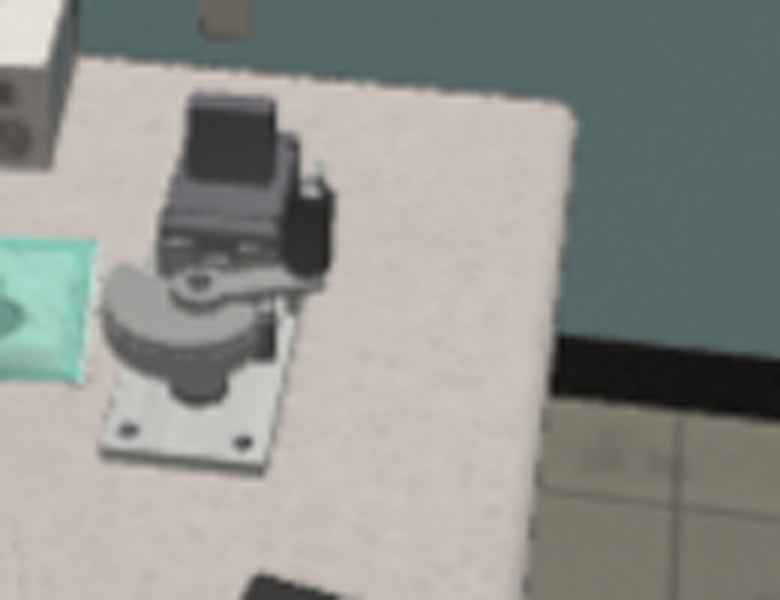

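```bash
python3 -m inch '[0,0,-0.0467,0,0,0,40, 0,0,-0.0467,0,0,0,40, 0,0,-0.0467,0,0,0,40, 0,0,-0.0467,0,0,0,40, 0,0,-0.0467,0,0,0,40, 0,0,-0.0467,0,0,0,40, 0,0,-0.0467,0,0,0,40, 0,0,-0.0467,0,0,0,40, 0,0,-0.0467,0,0,0,40, 0,0,-0.0467,0,0,0,40, 0,0,-0.0467,0,0,0,40, 0,0,-0.0467,0,0,0,40]'
python3 -m inch '[0,0,-0.0467,0,0,0,40, 0,0,-0.0467,0,0,0,40, 0,0,-0.0467,0,0,0,40, 0,0,-0.0467,0,0,0,40, 0,0,-0.0467,0,0,0,40, 0,0,-0.0467,0,0,0,40, 0,0,-0.0467,0,0,0,40, 0,0,-0.0467,0,0,0,40, 0,0,-0.0467,0,0,0,40, 0,0,-0.0467,0,0,0,40, 0,0,-0.0467,0,0,0,40, 0,0,-0.0467,0,0,0,40, 0,0,0,0,0,0,40, 0,0,0,0,0,0,40]'
```

```text
time: 12.05
ee_pos: [566.3, -27.4, 313.6]
tcp_rot: [0.001, 0.625, 0.781, 0.0]
ft_force: [0.4, -0.8, -0.0]
width: 40.1
grasp_force: 0.0
time: 13.45
ee_pos: [566.3, -27.4, 313.1]
tcp_rot: [0.001, -0.198, 0.98, -0.0]
ft_force: [-0.2, -0.8, -0.2]
width: 39.9
grasp_force: 0.0
```

The cartridge stands seated between the rails against the seal, upright and released. Its fin top is at (232,100) in the crop and the knob hasn't moved from (312,225). Next, over the knob and down.

```bash
python3 -m inch '[0,0,0,0.0065,0.0509,0,40, 0,0,0,0.0065,0.0509,0,40, 0,0,0,0.0065,0.0509,0,40, 0,0,0,0.0065,0.0509,0,40, 0,0,0,0,0,0,40, 0,0,0,0,0,0.05,40, 0,0,0,0,0,0.03,40, 0,0,0,0,0,0,40]'
python3 -m inch '[0,0,0,0,0,0.03,40, 0,0,0,0,0,0.03,40, 0,0,0,0,0,0.02,40, 0,0,0,0,0,0,40, 0,0,0,0,0,0,26, 0,0,0,0,0,0,26, 0,0,0,0,0,0,26]' 5
```

```text
time: 14.25
ee_pos: [523.7, 42.9, 278.0]
tcp_rot: [-0.002, -0.2, 0.98, 0.0]
ft_force: [-0.8, 0.3, -0.8]
width: 39.8
grasp_force: 0.0
time: 14.95
ee_pos: [524.8, 43.4, 248.8]
tcp_rot: [0.001, -0.201, 0.98, -0.0]
ft_force: [0.4, -1.1, 0.3]
width: 26.4
grasp_force: 0.0
```

```bash
cat > f.py <<'E'
from h import *
s=telemetry.sense(); q=s["tcp_rot"]; a=2*np.arctan2(q[2],q[1]); p=s["ee_pos"]; c=np.array([564.,60.2])
F=s["ft_force"]; y=np.array([np.cos(a-np.pi/2),np.sin(a-np.pi/2)]); x=np.array([np.cos(a),np.sin(a)])
d=p[:2]-c
print("t %.2f yaw %.1f knobang %.1f r %.1f | Ft %.1f Fr %.1f Fz %.1f w %.1f j6 %.2f"%(s["time"],np.degrees(a)%360,np.degrees(np.arctan2(d[1],d[0]))%360,np.hypot(*d),F[:2]@y,F[:2]@x,F[2],s["width"],s["joint_positions"][5]))
E
python3 -m inch '[0,0,0.0278,-0.0004,0.00916,0,26, 0,0,0.0278,-0.0004,0.00916,0,26, 0,0,0.0278,-0.0004,0.00916,0,26, 0,0,0.0278,-0.0004,0.00916,0,26, 0,0,0,0,0,0,26]' >/dev/null; python3 f.py
python3 -m inch '[0,0,0.0278,-0.0004,0.00916,0,26, 0,0,0.0278,-0.0004,0.00916,0,26, 0,0,0.0278,-0.0004,0.00916,0,26, 0,0,0.0278,-0.0004,0.00916,0,26]' >/dev/null; python3 f.py
```

```text
t 15.45 yaw 183.1 knobang 183.4 r 42.7 | Ft -1.0 Fr -0.6 Fz 0.4 w 25.8 j6 -1.61
t 15.85 yaw 163.1 knobang 164.2 r 42.5 | Ft -2.4 Fr -1.4 Fz 3.0 w 26.3 j6 -1.24
```

```bash
python3 -m inch '[0,0,0.0278,-0.0004,0.00916,0,26, 0,0,0.0278,-0.0004,0.00916,0,26, 0,0,0.0278,-0.0004,0.00916,0,26, 0,0,0.0278,-0.0004,0.00916,0,26, 0,0,0.0278,-0.0004,0.00916,0,26, 0,0,0.0278,-0.0004,0.00916,0,26]' >/dev/null; python3 f.py
python3 -m inch '[0,0,0.0139,-0.0001,0.00458,0,26, 0,0,0.0139,-0.0001,0.00458,0,26, 0,0,0.0139,-0.0001,0.00458,0,26, 0,0,0.0139,-0.0001,0.00458,0,26]' >/dev/null; python3 f.py
python3 -m inch '[0,0,0.0139,-0.0001,0.00458,0,26, 0,0,0.0139,-0.0001,0.00458,0,26, 0,0,0.0139,-0.0001,0.00458,0,26, 0,0,0.0139,-0.0001,0.00458,0,26]' >/dev/null; python3 f.py
```

```text
t 16.45 yaw 133.1 knobang 134.3 r 42.2 | Ft -1.9 Fr -0.4 Fz 2.3 w 26.5 j6 -0.68
t 16.85 yaw 123.2 knobang 124.4 r 42.1 | Ft -3.3 Fr -0.1 Fz 1.6 w 26.1 j6 -0.50
t 17.25 yaw 113.1 knobang 114.5 r 42.0 | Ft -1.8 Fr 0.3 Fz 2.3 w 26.3 j6 -0.32
```

```bash
python3 -m inch '[0,0,0.00556,0,0.00183,0,26, 0,0,0.00556,0,0.00183,0,26, 0,0,0.00556,0,0.00183,0,26]' >/dev/null; python3 f.py
python3 -m inch '[0,0,0.00556,0,0.00183,0,26, 0,0,0.00556,0,0.00183,0,26, 0,0,0.00556,0,0.00183,0,26]' >/dev/null; python3 f.py
python3 -m inch '[0,0,0.00556,0,0.00183,0,26, 0,0,0.00556,0,0.00183,0,26, 0,0,0.00556,0,0.00183,0,26]' >/dev/null; python3 f.py
python3 -m inch '[0,0,0.00556,0,0.00183,0,26, 0,0,0.00556,0,0.00183,0,26, 0,0,0.00556,0,0.00183,0,26]' >/dev/null; python3 f.py
python3 -m inch '[0,0,0.00556,0,0.00183,0,26, 0,0,0.00556,0,0.00183,0,26, 0,0,0.00556,0,0.00183,0,26]' >/dev/null; python3 f.py
```

```text
t 17.55 yaw 110.1 knobang 111.4 r 42.0 | Ft -2.1 Fr 0.0 Fz 1.6 w 26.4 j6 -0.26
t 17.85 yaw 107.0 knobang 108.3 r 42.0 | Ft -2.0 Fr 0.6 Fz 2.0 w 26.1 j6 -0.21
t 18.15 yaw 104.0 knobang 105.3 r 42.0 | Ft -3.0 Fr 0.4 Fz 2.2 w 26.3 j6 -0.16
t 18.45 yaw 101.0 knobang 102.3 r 41.9 | Ft -2.9 Fr 0.8 Fz 2.5 w 26.1 j6 -0.10
t 18.75 yaw 98.0 knobang 99.3 r 41.9 | Ft -1.9 Fr -0.4 Fz 2.6 w 26.2 j6 -0.05
```

```bash
python3 -m inch '[0,0,0.0111,0,0.00366,0,26, 0,0,0.00556,0,0.00183,0,26, 0,0,0.00556,0,0.00183,0,26]' >/dev/null; python3 f.py
python3 -m inch '[0,0,0.0111,0,0.00366,0,26, 0,0,0.00556,0,0.00183,0,26, 0,0,0.00556,0,0.00183,0,26]' >/dev/null; python3 f.py
python3 -m inch '[0,0,0.0111,0,0.00366,0,26, 0,0,0.00556,0,0.00183,0,26, 0,0,0.00556,0,0.00183,0,26]' >/dev/null; python3 f.py
python3 -m inch '[0,0,0.0111,0,0.00366,0,26, 0,0,0.00556,0,0.00183,0,26, 0,0,0.00556,0,0.00183,0,26]' >/dev/null; python3 f.py
```

```text
t 19.05 yaw 94.0 knobang 95.3 r 41.9 | Ft -1.6 Fr -0.4 Fz 1.5 w 25.8 j6 0.02
t 19.35 yaw 90.0 knobang 91.3 r 41.8 | Ft -1.8 Fr 0.6 Fz 0.8 w 25.9 j6 0.09
t 19.65 yaw 86.0 knobang 87.3 r 41.8 | Ft -2.3 Fr 1.3 Fz 1.7 w 25.7 j6 0.16
t 19.95 yaw 82.0 knobang 83.3 r 41.8 | Ft -1.6 Fr 0.8 Fz 1.1 w 25.8 j6 0.23
```

```bash
python3 -m inch '[0,0,0.0111,0,0.00366,0,26, 0,0,0.0111,0,0.00366,0,26, 0,0,0.00556,0,0.00183,0,26, 0,0,0.00556,0,0.00183,0,26]' >/dev/null; python3 f.py
python3 -m inch '[0,0,0.0111,0,0.00366,0,26, 0,0,0.0111,0,0.00366,0,26, 0,0,0.00556,0,0.00183,0,26, 0,0,0.00556,0,0.00183,0,26]' >/dev/null; python3 f.py
python3 -m inch '[0,0,0.0111,0,0.00366,0,26, 0,0,0.0111,0,0.00366,0,26, 0,0,0.00556,0,0.00183,0,26, 0,0,0.00556,0,0.00183,0,26]' >/dev/null; python3 f.py
```

```text
t 20.35 yaw 76.0 knobang 77.4 r 41.8 | Ft -2.2 Fr 0.2 Fz 1.4 w 25.9 j6 0.33
t 20.75 yaw 70.0 knobang 71.5 r 41.8 | Ft -5.0 Fr 0.7 Fz 3.1 w 26.5 j6 0.43
t 21.15 yaw 64.0 knobang 65.3 r 41.7 | Ft -4.3 Fr 0.1 Fz 3.1 w 26.3 j6 0.53
```

```bash
python3 -m inch '[0,0,0.00556,0,0.00183,0,26, 0,0,0.00556,0,0.00183,0,26]' >/dev/null; python3 f.py
python3 -m inch '[0,0,0.00278,0,0.00092,0,26, 0,0,0.00278,0,0.00092,0,26]' >/dev/null; python3 f.py
python3 -m inch '[0,0,0.00278,0,0.00092,0,26, 0,0,0.00278,0,0.00092,0,26]' >/dev/null; python3 f.py
python3 -m inch '[0,0,0.00278,0,0.00092,0,26, 0,0,0.00278,0,0.00092,0,26]' >/dev/null; python3 f.py
```

```text
t 21.35 yaw 62.0 knobang 63.5 r 41.7 | Ft -6.2 Fr -0.3 Fz 3.3 w 26.2 j6 0.57
t 21.55 yaw 61.0 knobang 62.7 r 41.7 | Ft -6.9 Fr 0.3 Fz 3.6 w 26.2 j6 0.58
t 21.75 yaw 60.1 knobang 61.7 r 41.7 | Ft -7.8 Fr 0.3 Fz 4.1 w 26.3 j6 0.60
t 21.95 yaw 59.1 knobang 60.8 r 41.7 | Ft -6.5 Fr 0.0 Fz 3.3 w 25.8 j6 0.62
```

```bash
python3 - <<'E'
from h import *
cv2.imwrite("pics/s3.png",cv2.resize(vision.get_image("side")[150:250,270:400,::-1],None,fx=6,fy=6,interpolation=2))
s=telemetry.sense(); print(s["ee_pos"],s["ft_force"],s["ft_torque"],s["tcp_rot"])
E
python3 f.py
```

```text
[584.44804703  96.55108762 248.06897374] [-4.59599497  4.01693255  2.81280399] [ 0.5138231   0.86358194 -0.02449403] [-4.43250373e-04  8.70283934e-01  4.92550086e-01 -3.00393889e-04]
t 22.00 yaw 59.0 knobang 60.6 r 41.7 | Ft -6.0 Fr 1.1 Fz 2.8 w 26.4 j6 0.62
```

View pics/s3.png

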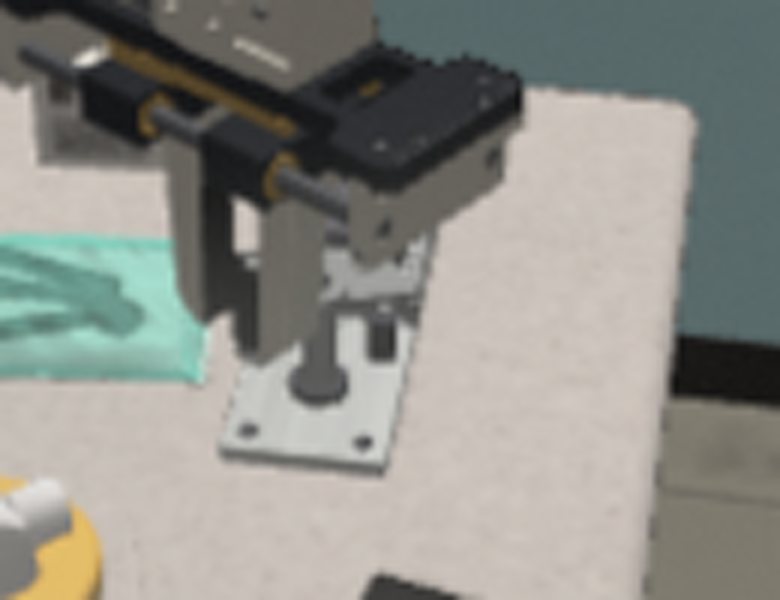

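The fingers are around the knob with nothing else visibly touched. Readings are near 6–7 N but noisy, so I'll take a few more small steps to average them.

```bash
python3 -m inch '[0,0,0.0014,0,0.00046,0,26, 0,0,0.0014,0,0.00046,0,26]' >/dev/null; python3 f.py
python3 -m inch '[0,0,0.0014,0,0.00046,0,26, 0,0,0.0014,0,0.00046,0,26]' >/dev/null; python3 f.py
python3 -m inch '[0,0,0.0014,0,0.00046,0,26, 0,0,0.0014,0,0.00046,0,26]' >/dev/null; python3 f.py
python3 -m inch '[0,0,0.0014,0,0.00046,0,26, 0,0,0.0014,0,0.00046,0,26]' >/dev/null; python3 f.py
```

```text
t 22.20 yaw 58.6 knobang 60.2 r 41.7 | Ft -5.8 Fr -0.3 Fz 3.6 w 26.0 j6 0.63
t 22.40 yaw 58.1 knobang 59.6 r 41.8 | Ft -6.6 Fr 0.1 Fz 2.8 w 26.3 j6 0.63
t 22.60 yaw 57.6 knobang 58.9 r 41.8 | Ft -5.3 Fr -0.0 Fz 2.2 w 25.9 j6 0.64
t 22.80 yaw 57.0 knobang 58.4 r 41.7 | Ft -5.7 Fr 0.1 Fz 2.6 w 26.1 j6 0.65
```

```bash
python3 -m inch '[0,0,0.00278,0,0.00092,0,26, 0,0,0.00278,0,0.00092,0,26]' >/dev/null; python3 f.py
python3 -m inch '[0,0,0.00278,0,0.00092,0,26, 0,0,0.00278,0,0.00092,0,26]' >/dev/null; python3 f.py
python3 -m inch '[0,0,0.00278,0,0.00092,0,26, 0,0,0.00278,0,0.00092,0,26]' >/dev/null; python3 f.py
python3 -m inch '[0,0,0.00278,0,0.00092,0,26, 0,0,0.00278,0,0.00092,0,26]' >/dev/null; python3 f.py
```

```text
t 23.00 yaw 56.0 knobang 57.5 r 41.7 | Ft -6.5 Fr 0.1 Fz 3.4 w 26.0 j6 0.67
t 23.20 yaw 55.0 knobang 56.6 r 41.7 | Ft -7.0 Fr -0.4 Fz 2.6 w 26.3 j6 0.68
t 23.40 yaw 54.0 knobang 55.7 r 41.7 | Ft -6.7 Fr 0.0 Fz 3.5 w 26.0 j6 0.70
t 23.60 yaw 53.0 knobang 54.8 r 41.7 | Ft -7.2 Fr 0.1 Fz 4.2 w 26.1 j6 0.72
```

```bash
python3 -m inch '[0,0,0.0007,0,0.00023,0,26]' >/dev/null; python3 f.py
python3 -m inch '[0,0,0.0007,0,0.00023,0,26]' >/dev/null; python3 f.py
python3 -m inch '[0,0,0.0007,0,0.00023,0,26]' >/dev/null; python3 f.py
python3 -m inch '[0,0,0.0007,0,0.00023,0,26]' >/dev/null; python3 f.py
python3 -m inch '[0,0,0.0007,0,0.00023,0,26]' >/dev/null; python3 f.py
python3 -m inch '[0,0,0.0007,0,0.00023,0,26]' >/dev/null; python3 f.py
python3 -m inch '[0,0,0.0007,0,0.00023,0,26]' >/dev/null; python3 f.py
python3 -m inch '[0,0,0.0007,0,0.00023,0,26]' >/dev/null; python3 f.py
```

```text
t 23.70 yaw 52.9 knobang 54.7 r 41.7 | Ft -7.1 Fr 0.2 Fz 3.4 w 26.2 j6 0.72
t 23.80 yaw 52.8 knobang 54.6 r 41.8 | Ft -8.2 Fr 0.4 Fz 4.0 w 26.4 j6 0.72
t 23.90 yaw 52.7 knobang 54.5 r 41.7 | Ft -7.6 Fr -0.1 Fz 3.3 w 26.0 j6 0.72
t 24.00 yaw 52.5 knobang 54.4 r 41.7 | Ft -7.5 Fr -0.0 Fz 3.5 w 26.0 j6 0.73
t 24.10 yaw 52.4 knobang 54.3 r 41.8 | Ft -8.3 Fr -0.3 Fz 3.8 w 26.1 j6 0.73
t 24.20 yaw 52.3 knobang 54.2 r 41.8 | Ft -8.6 Fr -0.7 Fz 3.8 w 26.0 j6 0.73
t 24.30 yaw 52.2 knobang 54.1 r 41.8 | Ft -8.3 Fr -0.1 Fz 4.3 w 25.9 j6 0.73
t 24.40 yaw 52.0 knobang 54.0 r 41.8 | Ft -7.8 Fr -0.5 Fz 4.0 w 26.0 j6 0.73
```

```bash
python3 -m inch '[0,0,0,0,0,0,26, 0,0,0,0,0,0,26]' >/dev/null; python3 f.py
python3 -m inch '[0,0,0,0,-0.0025,0,26, 0,0,0,0,-0.0025,0,26, 0,0,0,0,0,0,26, 0,0,0,0,0,0,26]' >/dev/null; python3 f.py
for i in 1; do
python3 -m inch '[0,0,0,0,0.001,0,26]' >/dev/null; python3 f.py
python3 -m inch '[0,0,0,0,0.001,0,26]' >/dev/null; python3 f.py
python3 -m inch '[0,0,0,0,0.001,0,26]' >/dev/null; python3 f.py
python3 -m inch '[0,0,0,0,0.001,0,26]' >/dev/null; python3 f.py
python3 -m inch '[0,0,0,0,0.0005,0,26]' >/dev/null; python3 f.py
python3 -m inch '[0,0,0,0,0.0005,0,26]' >/dev/null; python3 f.py
python3 -m inch '[0,0,0,0,0.0005,0,26]' >/dev/null; python3 f.py
done
```

```text
t 24.60 yaw 52.1 knobang 53.9 r 41.8 | Ft -8.3 Fr -0.4 Fz 4.3 w 26.2 j6 0.73
t 25.00 yaw 52.0 knobang 55.5 r 41.6 | Ft -0.7 Fr 1.0 Fz -0.5 w 26.1 j6 0.74
t 25.10 yaw 52.0 knobang 55.2 r 41.6 | Ft -2.8 Fr -0.6 Fz 1.6 w 26.2 j6 0.74
t 25.20 yaw 52.0 knobang 54.9 r 41.6 | Ft -5.3 Fr 0.4 Fz 2.3 w 26.2 j6 0.74
t 25.30 yaw 52.0 knobang 54.6 r 41.7 | Ft -6.8 Fr 0.3 Fz 3.1 w 25.9 j6 0.73
t 25.40 yaw 52.1 knobang 54.3 r 41.7 | Ft -6.9 Fr 0.2 Fz 2.9 w 25.9 j6 0.73
t 25.50 yaw 52.1 knobang 54.1 r 41.7 | Ft -6.3 Fr 0.1 Fz 4.5 w 26.0 j6 0.73
t 25.60 yaw 52.1 knobang 54.0 r 41.7 | Ft -7.2 Fr -0.2 Fz 3.8 w 26.4 j6 0.73
t 25.70 yaw 52.1 knobang 53.8 r 41.7 | Ft -8.2 Fr -0.5 Fz 3.7 w 26.5 j6 0.73
```

Retesting after backing off, the push levels off at about 6.5–8 N, so it's tight. I'll let go, lift clear and check.

```bash
python3 -m inch '[0,0,0,0,-0.005,0,26, 0,0,0,0,-0.005,0,34, 0,0,0,0,0,0,38, 0,0,0,0,0,0,38, 0,0,0,0,0,0,38, 0,0,0,0,0,-0.03,38, 0,0,0,0,0,-0.05,38, 0,0,0,0,0,-0.05,38, 0,0,0,-0.05,0,0,38, 0,0,0,-0.1,0,0,38, 0,0,0,-0.1,0,0,38, 0,0,0,-0.1,0,0,38, 0,0,0,0,0,0,38, 0,0,0,0,0,0,38]'
python3 - <<'E'
from h import *
a=cv2.resize(vision.get_image("side")[150:250,280:410,::-1],None,fx=6,fy=6,interpolation=2); cv2.imwrite("pics/e1.png",a)
cv2.imwrite("pics/e2.png",vision.get_image("top")[:,:,::-1])
E
```

```text
time: 27.1
ee_pos: [499.9, -15.2, 301.3]
tcp_rot: [0.0, 0.899, 0.438, 0.001]
ft_force: [0.3, 0.4, 0.2]
width: 38.2
grasp_force: 0.0
```

View pics/e1.png

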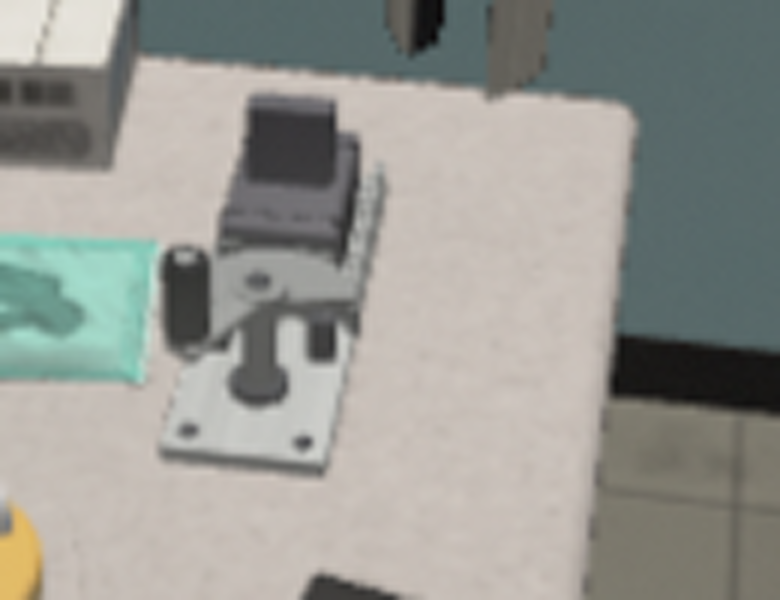

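The cartridge is still seated and upright, with its fin top at crop (292,100). The hook's rim is over the bolt, and the knob has come round to (187,295). I'll measure how far the cartridge was drawn in (30 N / 14 N/mm ≈ 2 mm) and the knob angle.

Run:
```python
from h import *
a=cv2.imread("pics/s2.png",0).astype(np.float32); b=cv2.imread("pics/e1.png",0).astype(np.float32)
def sh(x,y,w,hh,m=18):
    t=a[y:y+hh,x:x+w]; r=cv2.matchTemplate(b[y-m:y+hh+m,x+60-m:x+60+w+m],t,5); _,v,_,p=cv2.minMaxLoc(r)
    return (p[0]-m)/6,(p[1]-m)/6,round(v,3)
print("fin",sh(180,88,75,110),"fin+box",sh(165,85,110,130),"plate",sh(105,405,160,65),"carton",sh(60,60,0+40,100) if 0 else "")
S=lambda x,y:(280+(x+.5)/6-.5,150+(y+.5)/6-.5)
# mm per px in y at fin
p0=np.array([566,-27,80.]); 
def proj(p):
    m=vision.camera_model("side");T=np.linalg.inv(np.array(m["cam_to_world"]));f=200/np.tan(np.radians(m["fov_y"]/2));c=T[:3,:3]@p+T[:3,3];return np.array([m["cx"]+f*c[0]/-c[2],m["cy"]-f*c[1]/-c[2]])
print("px per mm y",proj(p0+[0,1,0])-proj(p0))
k=onz("side",*S(187,256),94); print("knob",k,np.degrees(np.arctan2(k[1]-60.2,k[0]-564)))
```

```text
fin (0.0, 0.16666666666666666, 0.997) fin+box (0.0, 0.16666666666666666, 0.998) plate (0.0, 0.0, 1.0) carton 
px per mm y [-0.07251088  0.21983876]
knob [582.97643703  95.76759574  94.        ] 61.91866866866434
```

Run:
```python
from h import *
a=cv2.imread("pics/s2.png",0).astype(np.float32); b=cv2.imread("pics/e1.png",0).astype(np.float32)
def ecc(x,y,w,h_):
    W=np.eye(2,3,dtype=np.float32); c,W=cv2.findTransformECC(a[y:y+h_,x:x+w],b[y:y+h_,x+60:x+60+w],W,cv2.MOTION_TRANSLATION,(3,200,1e-6),None,5); return W[:,2]/6,c
print("fin",ecc(175,82,90,110),"plate",ecc(105,405,170,70))
t=cv2.imread("pics/e2.png")[180:280,315:430]; t=cv2.resize(t,None,fx=5,fy=5,interpolation=2)
s=cv2.resize(b[220:380,130:390],None,fx=.9,fy=.9)
cv2.imwrite("pics/e3.png",t)
```

```text
fin (array([-0.04008205,  0.1803519 ], dtype=float32), 0.9949109785495341) plate (array([-0.00219722,  0.00319875], dtype=float32), 0.999868933089872)
```

View pics/e3.png

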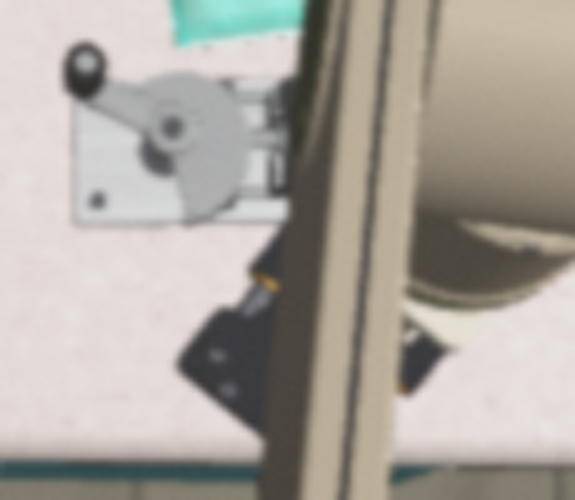

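Run:
```python
from h import *
T=lambda x,y:(315+(x+.5)/5-.5,180+(y+.5)/5-.5)
k=onz("top",*T(86,62),94); c=onz("top",*T(172,127),61); S=lambda x,y:(280+(x+.5)/6-.5,150+(y+.5)/6-.5)
d=k-c; print(k,c,np.degrees(np.arctan2(d[1],d[0])),np.hypot(*d[:2]))
print(tri(T(86,62),S(187,256)))
```

```text
[583.47517221  96.86482691  94.        ] [563.7836561   60.27052088  61.        ] 61.7151595118367 41.55597478641957
(array([582.99957481,  96.86996749,  94.85528805]), np.float64(0.554659674141362))
```

Drawn in only about 0.8 mm (roughly 12–17 N), so it's probably not fully tight yet. The knob is at 61.7°. I'll go back to the knob and turn a bit further in slow, steady steps.

```bash
python3 -m inch '[0,0,0,0.1,0,0,38, 0,0,0,0.1,0,0,38, 0,0,0,0.1,0,0,38, 0,0,0,0.05,0,0,38, 0,0,0,0,0,0,38, 0,0,0,0,0,0.05,38, 0,0,0,0,0,0.05,38, 0,0,0,0,0,0.025,38, 0,0,0,0,0,0,26, 0,0,0,0,0,0,26, 0,0,0,0,0,0,26]' >/dev/null; python3 f.py
python3 -m inch '[0,0,0,0,0.0025,0,26, 0,0,0,0,0.0025,0,26, 0,0,0,0,0.0015,0,26]' >/dev/null; python3 f.py
python3 -m inch '[0,0,0,0,0.001,0,26]' >/dev/null; python3 f.py
python3 -m inch '[0,0,0,0,0.001,0,26]' >/dev/null; python3 f.py
python3 -m inch '[0,0,0,0,0.001,0,26]' >/dev/null; python3 f.py
```

```text
t 28.30 yaw 52.0 knobang 57.6 r 42.1 | Ft 0.3 Fr 0.1 Fz -0.7 w 26.3 j6 0.74
t 28.60 yaw 52.0 knobang 54.9 r 41.8 | Ft -5.0 Fr 0.1 Fz 4.6 w 25.9 j6 0.74
t 28.70 yaw 52.0 knobang 54.6 r 41.8 | Ft -5.9 Fr 0.1 Fz 5.0 w 26.3 j6 0.73
t 28.80 yaw 52.1 knobang 54.3 r 41.9 | Ft -7.5 Fr 0.5 Fz 6.1 w 25.8 j6 0.73
t 28.90 yaw 52.1 knobang 53.9 r 41.9 | Ft -8.0 Fr -0.0 Fz 6.6 w 26.1 j6 0.73
```

```bash
R='x'; python3 -m inch '[0,0,0.00556,0,0.00183,0,26]' >/dev/null; python3 f.py
python3 -m inch '[0,0,0.00556,0,0.00183,0,26]' >/dev/null; python3 f.py
python3 -m inch '[0,0,0.00556,0,0.00183,0,26]' >/dev/null; python3 f.py
python3 -m inch '[0,0,0.00556,0,0.00183,0,26]' >/dev/null; python3 f.py
python3 -m inch '[0,0,0.00556,0,0.00183,0,26]' >/dev/null; python3 f.py
python3 -m inch '[0,0,0.00556,0,0.00183,0,26]' >/dev/null; python3 f.py
```

```text
t 29.00 yaw 51.1 knobang 53.2 r 41.9 | Ft -7.9 Fr -0.1 Fz 6.0 w 26.3 j6 0.75
t 29.10 yaw 50.0 knobang 52.3 r 41.9 | Ft -8.9 Fr -0.5 Fz 7.5 w 26.2 j6 0.77
t 29.20 yaw 49.0 knobang 51.3 r 41.9 | Ft -8.8 Fr -0.1 Fz 6.9 w 26.6 j6 0.78
t 29.30 yaw 48.0 knobang 50.3 r 41.9 | Ft -7.7 Fr 0.6 Fz 6.0 w 26.4 j6 0.80
t 29.40 yaw 47.0 knobang 49.0 r 41.9 | Ft -7.2 Fr 0.7 Fz 5.6 w 26.0 j6 0.82
t 29.50 yaw 46.0 knobang 48.0 r 41.9 | Ft -7.8 Fr 0.2 Fz 5.6 w 26.2 j6 0.83
```

```bash
python3 -m inch '[0,0,0,0,-0.005,0,26, 0,0,0,0,-0.005,0,34, 0,0,0,0,0,0,38, 0,0,0,0,0,0,38, 0,0,0,0,0,0,38, 0,0,0,0,0,-0.03,38, 0,0,0,0,0,-0.05,38, 0,0,0,0,0,-0.05,38, 0,0,0,-0.05,0,0,38, 0,0,0,-0.1,0,0,38, 0,0,0,-0.1,0,0,38, 0,0,0,-0.1,0,0,38, 0,0,0,0,0,0,38, 0,0,0,0,0,0,38]' >/dev/null
cat > d.py <<'E'
from h import *
ims=[vision.get_image("side") for _ in range(4)]
full=np.mean([i.astype(np.float32) for i in ims],0)
np.save("last.npy",full)
b=cv2.cvtColor(cv2.resize(full[150:250,280:410,::-1].round().astype(np.uint8),None,fx=6,fy=6,interpolation=2),6).astype(np.float32)
a=cv2.imread("pics/s2.png",0).astype(np.float32); e=cv2.imread("pics/e1.png",0).astype(np.float32)
def ecc(a,b,x,y,w,h_,dx):
    W=np.eye(2,3,dtype=np.float32); c,W=cv2.findTransformECC(a[y:y+h_,x:x+w],b[y:y+h_,x+dx:x+dx+w],W,cv2.MOTION_TRANSLATION,(3,200,1e-6),None,5); return (W[:,2]/6).round(3),round(c,4)
for n,r in(("fin",(175,82,90,110)),("fintop",(178,84,100,40)),("boxtop",(160,150,125,75)),("plate",(105,405,170,70))):
    x,y,w,h_=r; print(n,"s2->now",ecc(a,b,x,y,w,h_,60),"e1->now",ecc(e,b,x+60,y,w,h_,0),"s2->e1",ecc(a,e,x,y,w,h_,60))
# knob: dark blob
t=vision.get_image("top")
g=cv2.cvtColor(t,cv2.COLOR_RGB2GRAY)[180:215,318:350]; m=(g<70).astype(np.uint8); n,l,st,ce=cv2.connectedComponentsWithStats(m); print([(st[i,4],ce[i]+[318,180]) for i in range(1,n) if st[i,4]>8])
cv2.imwrite("pics/e4.png",t[:,:,::-1])
E
python3 d.py; python3 -c "
import cv2;from h import *
t=cv2.imread('pics/e4.png',0)[180:215,318:350]; e=cv2.imread('pics/e2.png',0)[180:215,318:350]
for g in(e,t):
    n,l,st,ce=cv2.connectedComponentsWithStats((g<70).astype(np.uint8)); print([(int(st[i,4]),(ce[i]+[318,180]).round(1)) for i in range(1,n) if st[i,4]>4])"
```

```text
fin s2->now (array([-0.047,  0.245], dtype=float32), 0.9878) e1->now (array([-0.009,  0.068], dtype=float32), 0.9955) s2->e1 (array([-0.04,  0.18], dtype=float32), 0.9949)
fintop s2->now (array([-0.035,  0.264], dtype=float32), 0.9946) e1->now (array([-0.006,  0.082], dtype=float32), 0.9986) s2->e1 (array([-0.031,  0.184], dtype=float32), 0.9962)
boxtop s2->now (array([-0.018,  0.193], dtype=float32), 0.9933) e1->now (array([-0.012,  0.047], dtype=float32), 0.9918) s2->e1 (array([-0.016,  0.146], dtype=float32), 0.9958)
plate s2->now (array([-0.002,  0.005], dtype=float32), 0.9999) e1->now (array([0.001, 0.002], dtype=float32), 0.9999) s2->e1 (array([-0.002,  0.003], dtype=float32), 0.9999)
[(np.int32(23), array([332.39130435, 194.26086957]))]
[(22, array([331.3, 196.2]))]
[(23, array([332.4, 194.3]))]
```

Numerically, the extra 0.1 rad drew it in another 0.3 mm, for about 1.15 mm in total. That is some 0.4 rad after take-up, a little short of the 0.5–0.7 rad expected. One more small turn of about 6°.

```bash
python3 -m inch '[0,0,0,0.1,0,0,38, 0,0,0,0.1,0,0,38, 0,0,0,0.1,0,0,38, 0,0,0,0.05,0,0,38, 0,0,0,0,0,0,38, 0,0,0,0,0,0.05,38, 0,0,0,0,0,0.05,38, 0,0,0,0,0,0.02,38, 0,0,0,0,0,0,26, 0,0,0,0,0,0,26, 0,0,0,0,0,0,26]' >/dev/null; python3 f.py
python3 -m inch '[0,0,0,0,0.0025,0,26, 0,0,0,0,0.0025,0,26, 0,0,0,0,0.0025,0,26, 0,0,0,0,0.0025,0,26]' >/dev/null; python3 f.py
python3 -m inch '[0,0,0.00556,0,0.00183,0,26, 0,0,0.00556,0,0.00183,0,26]' >/dev/null; python3 f.py
python3 -m inch '[0,0,0.00556,0,0.00183,0,26]' >/dev/null; python3 f.py
python3 -m inch '[0,0,0.00556,0,0.00183,0,26]' >/dev/null; python3 f.py
python3 -m inch '[0,0,0.00556,0,0.00183,0,26]' >/dev/null; python3 f.py
python3 -m inch '[0,0,0.00556,0,0.00183,0,26]' >/dev/null; python3 f.py
```

```text
t 32.25 yaw 46.0 knobang 51.9 r 42.0 | Ft 0.4 Fr 0.7 Fz 0.1 w 26.5 j6 0.84
t 32.65 yaw 46.0 knobang 47.7 r 41.9 | Ft -7.8 Fr 0.4 Fz 7.3 w 25.9 j6 0.83
t 32.85 yaw 44.0 knobang 46.2 r 41.9 | Ft -8.2 Fr -1.0 Fz 6.9 w 26.3 j6 0.87
t 32.95 yaw 43.0 knobang 45.4 r 41.9 | Ft -9.4 Fr 0.1 Fz 8.0 w 26.1 j6 0.88
t 33.05 yaw 42.0 knobang 44.5 r 41.9 | Ft -9.8 Fr -0.7 Fz 7.9 w 26.2 j6 0.90
t 33.15 yaw 41.0 knobang 43.7 r 41.9 | Ft -10.8 Fr -0.2 Fz 7.4 w 27.0 j6 0.92
t 33.25 yaw 40.0 knobang 42.7 r 41.9 | Ft -10.4 Fr -0.4 Fz 7.6 w 28.0 j6 0.93
```

```bash
python3 -m inch '[0,0,0,0,-0.005,0,26, 0,0,0,0,-0.005,0,34, 0,0,0,0,0,0,38, 0,0,0,0,0,0,38, 0,0,0,0,0,0,38, 0,0,0,0,0,-0.03,38, 0,0,0,0,0,-0.05,38, 0,0,0,0,0,-0.05,38, 0,0,0,-0.05,0,0,38, 0,0,0,-0.1,0,0,38, 0,0,0,-0.1,0,0,38, 0,0,0,-0.1,0,0,38, 0,0,0,0,0,0,38, 0,0,0,0,0,0,38]' >/dev/null
sed -i 's/e4.png/e5.png/' d.py; python3 d.py; python3 -c "
import cv2;from h import *
for n in('top0','e2','e4','e5'):
    x0,y0=(350,212) if n=='top0' else (318,180)
    g=cv2.imread(f'pics/{n}.png',0)[y0:y0+35,x0-0:x0+32].astype(np.float32)
    g=g[:18,:18] if n=='top0' else g[:30,:24]
    b=cv2.resize(g,None,fx=8,fy=8,interpolation=2)<75
    k,l,st,ce=cv2.connectedComponentsWithStats(b.astype(np.uint8)); i=1+st[1:,4].argmax(); x,y,w,h_=st[i,:4]
    c=np.array([x+w/2,y+h_/2])/8-.44+[x0,y0]; print(n,c.round(2),(st[i,:4]/8).round(1),ce[i]/8+[x0,y0])"
```

```text
fin s2->now (array([-0.058,  0.264], dtype=float32), 0.9889) e1->now (array([-0.014,  0.094], dtype=float32), 0.9986) s2->e1 (array([-0.04,  0.18], dtype=float32), 0.9949)
fintop s2->now (array([-0.042,  0.291], dtype=float32), 0.9925) e1->now (array([-0.014,  0.106], dtype=float32), 0.9978) s2->e1 (array([-0.031,  0.184], dtype=float32), 0.9962)
boxtop s2->now (array([-0.038,  0.194], dtype=float32), 0.9893) e1->now (array([-0.027,  0.055], dtype=float32), 0.9872) s2->e1 (array([-0.016,  0.146], dtype=float32), 0.9958)
plate s2->now (array([0.002, 0.002], dtype=float32), 0.9999) e1->now (array([ 0.004, -0.001], dtype=float32), 0.9999) s2->e1 (array([-0.002,  0.003], dtype=float32), 0.9999)
[(np.int32(20), array([333.25, 193.35]))]
top0 [357.18 221.75] [ 3.8  5.1  7.8 10.1] [357.30151551 222.95758929]
e2 [331.5  195.87] [10.6 13.1  6.6  6.4] [331.66752421 196.51203087]
e4 [332.5 194. ] [11.6 11.4  6.6  6.1] [332.76657706 194.60237455]
e5 [333.31 193.06] [12.5 10.4  6.5  6.2] [333.46016399 193.79525062]
```

```bash
python3 -c "
from cell import job,telemetry
print(telemetry.sense()['time'],telemetry.sense()['ft_force']); print(job.sign_off())"
```

```text
34.9 [-0.84957215 -0.15406971  0.11858028]
the job is handed in; nothing more can be done
None
```

I seated the cartridge against the seal, turned the cam about 2.6 rad clockwise and handed the job in at 34.9 s, but the tightness is uncertain: the last push read about 10 N against the 6 N asked, while the cartridge had moved in only about 1.3 mm, nearer 20 N of pull than 30 N.

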